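# Fit the square key and clamp the block

### The job

Take the red-handled square key out of its wooden holder and fit it in the blue clamping fixture: the socket is hidden below the round guide hole and stands at an unknown angle, so press lightly, turn the key until it drops in, and push it fully home without forcing it. Then turn it clockwise (seen from above) until the jaw grips the wooden block firmly, let go and leave the key in place. Leave the pliers, the adjustable wrench and the chuck key where they lie.

Things in the scene. Friction and masses are not known exactly. Their poses are not given: they have to be found in the camera images.
- key_grip (a point): centre of the red handle of the key, the place to grip. The handle is an upright flat bar 16 mm thick (along this point's x), 46 mm long (y), 28 mm high (z, up). A round steel flange below it (42 mm across, 5 mm thick) has its underside 28 mm below this point. The key weighs about 0.18 kg and at first stands upright in the holder, flange on the holder's top, handle at any angle
- key_shoulder (a point): point on the key's axis at the underside of its flange, 28 mm below key_grip; axes as key_grip. From here a square steel shaft, 18 x 18 mm, sides parallel to x and y, runs 46 mm down
- key_tip (a point): centre of the lower end of the key's square shaft, 46 mm below key_shoulder; axes as key_grip. The last 1 mm is tapered to 17.6 mm square
- holder: fixed wooden block 72 x 72 mm, 52 mm high (on a 100 x 86 mm foot) with an upright round hole 28 mm across in which the key stands; origin at the centre of its underside, on the axis of the hole
- fixture: the blue clamping fixture, fixed on the bench: base plate 96 x 150 x 12 mm, a 56 mm square housing centred at y = +60 mm, then toward -y the jaw, the block and a fence. Origin on its underside, z up. Pressing the key on it (spindle included) with more than 45 N before the key is home counts as forcing it
- socket_mouth (a point): centre of the top face of the round steel collar (50 mm across) on the fixture's housing, 74 mm above the bench; axes those of the fixture, z up. A steep countersink, 35 mm across at the top and 6 mm deep, leads down into a round guide hole 26.5 mm across. The key is home when its shoulder rests on this face, the tip 46 mm below it
- socket_top (a point): point on the guide's axis, 26 mm below socket_mouth, where the hidden spindle begins; axes those of the fixture, not of the square. The spindle has a square through-socket 19.2 x 19.2 mm, 18 mm long; the key fits in any of its four quarter turns. The sides of the square stand at an unknown angle to the fixture's x and y, not lined up with them
- spindle (a joint): rad the spindle has turned clockwise (seen from above) since the start: 0 at the start, whatever the angle of its square. Stiff (0.15 Nm), stays where left; 7 mm of jaw travel per rad; block gripped and hard to turn from about 0.72. It is sprung: sinks up to 6 mm under a push (2 N at first, 11 N fully down) and rises again over the shaft when the square matches within 0.06 rad
- jaw: aluminium jaw plate of the fixture, 70 x 10 x 32 mm, driven by the spindle toward the fixture's -y, against the block; origin on the fixture's underside, at the start 60 mm to the -y side of the key's axis
- wood_block: the wooden block to be clamped, 85 x 40 x 38 mm, lying loose on the fixture's base between jaw and fence, 4 to 5 mm short of the jaw; origin at the centre of its underside, 12 mm above the bench
- pliers: red-handled pliers lying on the bench, 166 mm long, 14 mm high; a bystander; origin at the centre of its underside
- adjustable_wrench: grey adjustable wrench lying on the bench, 177 mm long, 11 mm high; a bystander; origin at the centre of its underside
- chuck_key: small grey T-shaped drill chuck key lying on the bench, 63 mm long, 18 mm high; a bystander; origin at the centre of its underside

How it is judged:
On the way, in this order (a step that is already met when the one before it is completed fails the run):
1. the key is drawn out of its holder (z of key_shoulder in the frame of holder above 0.102 m), for 0.1 s.
2. the key is fully home in the socket, before the clamp is tightened (z of key_shoulder in the frame of socket_mouth below 0.004 m and horizontal distance between key_shoulder and socket_mouth below 0.003 m and angle between key_shoulder's own z axis and vertical below 0.07 rad and value of joint spindle below 0.55 rad), for 0.1 s.
3. the key is turned until the jaw grips the block (value of joint spindle above 0.6 rad and contact force between jaw and wood_block above 5 N), for 0.1 s.
At the end, for the whole second after the job is handed in: the key stands in the socket with its shoulder within 4 mm of the collar, within 3 mm of the axis and 0.07 rad of upright, released; the spindle is turned by more than 0.6 rad and the jaw presses the block, at rest, with more than 5 N (all of step 3 and z of key_shoulder in the frame of socket_mouth below 0.004 m and horizontal distance between key_shoulder and socket_mouth below 0.003 m and angle between key_shoulder's own z axis and vertical below 0.07 rad and linear speed of wood_block below 0.02 m/s); the robot touches nothing.
It fails at once if the key is forced: pressed against the fixture with more than 45 N while its shoulder is still more than 6 mm above the collar (contact force between key and fixture above 45 N and z of key_shoulder in the frame of socket_mouth above 0.006 m).
It fails at once if the pliers, the wrench or the chuck key are moved by more than 30 mm (distance of any of pliers, adjustable_wrench, chuck_key from where it was at the start of the episode above 0.03 m).
It also fails if it takes over 64 s, if anything falls off the work surface, if the arm or the gripper's body presses on something with over 40 N, if the wrist force passes 120 N, or if a joint passes its speed limit or range.

### The arm

A 6-joint arm with a two-finger parallel gripper is mounted at the origin on a cart in front of the work surface, level with it; the furniture and walls round the work are solid. World frame = base frame: x ahead of the robot, y to its left, z up, the work surface at z = 0. Lengths are in m, angles in rad, forces in N, time in s.
With the tool pointing down it reaches from about 0.325 to 0.75 m from the base axis. Payload 7.6 kg.
Tool frame: the origin (TCP) lies midway between the tips of the shut fingers; the grasp point (between the pads) lies 19 mm behind it; z points along the fingers, y is the line along which they close (so a half turn about z gives the same grasp; the last joint's range is limited). The gripper opens to 85 mm and grips with 20 to 120 N. Pads are 22 mm wide; open, the fingers measure 114 mm over their backs; the gripper's body (76 mm by 85 mm) begins 54 mm behind the grasp point. The pads swing forward as they close: fully open they stand 13 mm farther back than shut.
Start: joints at [1.044, 0.052, 1.401, -0, 1.689, -0.07], TCP at [0.232, 0.471, 0.231] pointing down, gripper open.
Joint ranges: [-2.9, 2.9], [-0.91, 2.17], [0.12, 2.37], [-1.06, 4.2], [0.26, 2.73], [-2.93, 2.93]. Speed limits (rad/s): [2.57, 2.57, 3.01, 3.14, 3.14, 3.14].

### API

Orientations are given as a unit quaternion [x, y, z, w].
In Python, from station import get_obs, imaging, manip gives the robot as it stands.
- The arm moves only by the tool servo_tool, never from a script. Its arguments are lists of equal length, an entry for each row: "linear": the shift along the tool's x, y, z in m, a list of three; "spin": the turn about the tool's z in rad; "jaw": the opening, from 0 (shut) to 1 (fully open). A call has 1 to 12 rows; each row shifts and turns the commanded pose from where the row before left it, along the tool's axes as they then stand; what a row does not reach is not made up. A row lasts 1/12 s, in which the tool goes at most 41.7 mm and 7.16 degrees, less where a joint would pass 70% of its speed; a pose out of reach is approached as far as the arm can. A call is refused whole if a number of a shift passes 0.0417 or a number of a turn 0.125, either way. A call with a gripper value outside its range is refused whole. The fingers move at their own pace and stop on an object; "squeeze" is the grip in N (left out, the last holds). Time passes only in rows, so rows that do not move let the fingers close. It gives the time, the measured TCP pose, the force, the opening and the grip force at its end, in the units of the state.
- get_obs(): the state, without advancing time (a new reading comes with each control period).
- imaging.camera(name): name is "side" or "top" or "wrist"; returns (picture, depth): 384x512x3 uint8, red, green, blue; 384x512 float32, m along the optical axis (not along the pixel's ray), 0 where there is no reading.
- imaging.calibration(name): a dict with "fx", "fy", "cx", "cy" (pixels), "camera_from_world" (4x4, takes a point from world to camera coordinates). Camera axes: x right, y up, looking along -z (the intrinsics and any distortion apply to the point x, -y, -z); pixel columns grow to the right and rows downward; lengths in m; the calibration is good to about 2 mm. A picture is of the moment at which its call begins: read the wrist's pose just before it. calibration takes no time and is no camera call; for the wrist camera it gives the pose at the moment of the call.
- manip.sign_off(): hands the job in; it is judged then, once.
The state is a dict: "time_s": time; "joint_pos": joint angles; "joint_velocities": joint speeds; "tau": joint torques, N m; "eef_pos": TCP position; "tcp_rot": TCP orientation; "ft_force": force on the tool from outside, world axes, zero at the start; "wrist_torque": the same for the moment, N m; "opening": finger opening in m; "gripper_force": force on a finger pad.
Only numpy, scipy, OpenCV 4.12 (cv2) and the standard library are available. Lean on these libraries where they do the work, as an engineer would, in place of code of your own. Each camera call takes 0.05 s, during which the arm holds its last target. There are 200 camera calls.

## Working session

There is one attempt and no reset: what is moved stays moved. The work goes in short steps, Python scripts to look and compute and a tool call to move; the robot and the scene stay as the last step left them, time stands still between calls to the robot, and variables do not carry over. Pictures are saved under pics/ and viewed, at most 13 in all, crops included, and the job is handed in when it is done.

Besides the shell and the picture viewer there is one more tool, called as name([rows], argument=value, ...), one row to a line, values as JSON. servo_tool: Moves the arm, as the interface text tells. Its arguments: {"type":"object","properties":{"linear":{"type":"array","items":{"type":"array","items":{"type":"number"}}},"spin":{"type":"array","items":{"type":"number"}},"jaw":{"type":"array","items":{"type":"number"}},"squeeze":{"type":"number"}},"required":["linear","spin","jaw"]}

```bash
mkdir -p pics; ls
cat > h.py <<'E'
import numpy as np, cv2
from station import get_obs, imaging, manip
def cloud(name):
    c=imaging.calibration(name); im,d=imaging.camera(name)
    v,u=np.mgrid[:384,:512]
    P=np.stack([(u-c['cx'])/c['fx']*d,-(v-c['cy'])/c['fy']*d,-d,np.ones_like(d)],-1)
    W=P@np.linalg.inv(c['camera_from_world']).T
    return im,d,W[...,:3],c
E
python3 - <<'E'
from h import *
o=get_obs();print(o['time_s'],o['eef_pos'],o['tcp_rot'],o['ft_force'],o['opening'])
for n in ('top','side'):
    im,d,W,c=cloud(n); np.savez(f'{n}.npz',im=im,d=d,W=W)
    print(n,{k:(np.round(v,3).tolist() if k=='camera_from_world' else v) for k,v in c.items()})
    cv2.imwrite(f'pics/{n}0.png',im[...,::-1])
E
```

```text
pics
0.0 [0.23137644 0.47093481 0.23045927] [ 2.26404193e-01  9.74033124e-01 -7.47491045e-04 -2.37132614e-04] [-0.02958438 -0.45087898 -0.27503694] 0.08535800566324375
top {'fx': 385.73498488440555, 'fy': 385.73498488440555, 'cx': 254.3953290599071, 'cy': 191.3707797860245, 'camera_from_world': [[0.007, -1.0, 0.005, -0.004], [0.992, 0.008, 0.128, -0.505], [-0.128, 0.004, 0.992, -1.063], [0.0, 0.0, 0.0, 1.0]]}
side {'fx': 380.6394163961583, 'fy': 380.6394163961583, 'cx': 260.7348774298535, 'cy': 200.8349203366149, 'camera_from_world': [[0.932, -0.364, 0.002, -0.45], [0.163, 0.421, 0.892, -0.16], [-0.325, -0.831, 0.451, -0.893], [0.0, 0.0, 0.0, 1.0]]}
```

View pics/top0.png

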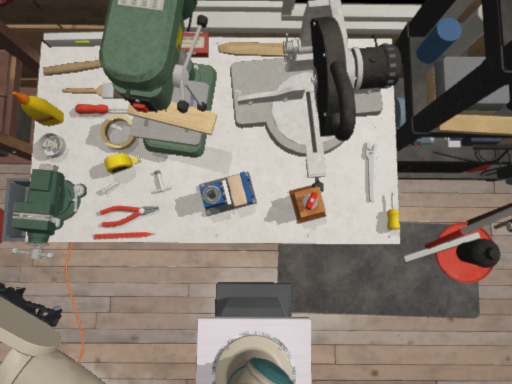

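View pics/side0.png

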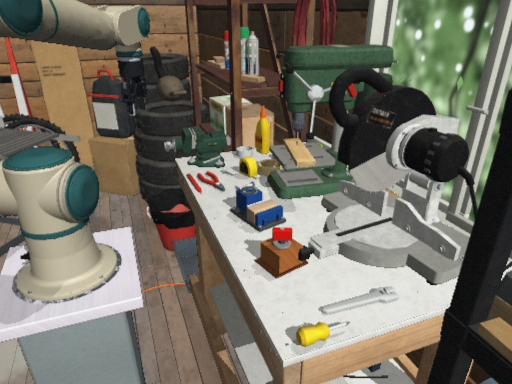

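Top view: holder with red handle at about (313,200), fixture at (228,192) with its collar near (211,193), chuck key at (160,181). The saw's black knob is close to the holder at (318,184).

Run:
```python
from h import *
z=np.load('top.npz');im,W,d=z['im'],z['W'],z['d']
hsv=cv2.cvtColor(im,cv2.COLOR_RGB2HSV)
def rep(m,name):
    p=W[m]; print(name,m.sum(),p.mean(0).round(4),'z',np.percentile(p[:,2],[5,50,95]).round(4))
    return p
v,u=np.mgrid[:384,:512]
box=lambda a,b,c,e:(u>=a)&(u<=b)&(v>=c)&(v<=e)&(d>0)
red=box(298,325,185,215)&((hsv[...,0]<5)|(hsv[...,0]>174))&(hsv[...,1]>170)&(hsv[...,2]>80)
p=rep(red,'red'); 
t=p[p[:,2]>p[:,2].max()-.012]; print('redtop',len(t),cv2.minAreaRect((t[:,:2]*1000).astype(np.float32)))
b=box(285,330,180,225); h=W[b]; h=h[(abs(h[:,2]-.052)<.006)]; print('holder top',len(h),cv2.minAreaRect((h[:,:2]*1000).astype(np.float32)))
kn=box(308,328,170,192); print('knob z', np.percentile(W[kn][:,2],[5,50,95]))
f=box(190,265,165,220)
c=f&(abs(W[...,2]-.074)<.005); q=rep(c,'collar'); print(cv2.minAreaRect((q[:,:2]*1000).astype(np.float32)))
blue=f&(hsv[...,0]>100)&(hsv[...,0]<125)&(hsv[...,1]>120); q=rep(blue,'blue'); print(cv2.minAreaRect((q[:,:2]*1000).astype(np.float32)))
wd=f&(abs(W[...,2]-.05)<.004)&(hsv[...,0]<25); q=rep(wd,'wood'); print(cv2.minAreaRect((q[:,:2]*1000).astype(np.float32)))
crop=np.hstack([cv2.resize(im[160:225,185:270],None,fx=4.6,fy=4.6,interpolation=3),cv2.resize(im[160:225,275:360],None,fx=4.6,fy=4.6,interpolation=3)])
cv2.imwrite('pics/crop.png',crop[...,::-1])
```

```text
red 69 [ 0.4738 -0.1516  0.0929] z [0.0872 0.0931 0.0967]
redtop 66 ((474.5291442871094, -152.4766845703125), (13.210990905761719, 43.805721282958984), 63.331912994384766)
holder top 572 ((481.3367004394531, -158.44024658203125), (82.2807388305664, 83.6981430053711), 14.650763511657715)
knob z [-0.00244598  0.03972071  0.05431649]
collar 93 [0.4904 0.12   0.0702] z [0.0691 0.0699 0.0721]
((490.0588073730469, 118.44294738769531), (55.693355560302734, 55.76536560058594), 14.736716270446777)
blue 296 [0.4995 0.0664 0.0528] z [0.0307 0.0477 0.0703]
((499.3266296386719, 76.36952209472656), (87.44878387451172, 138.0934295654297), 16.754478454589844)
wood 383 [0.5054 0.0494 0.0497] z [0.0471 0.0496 0.0526]
((504.37176513671875, 56.86675262451172), (84.71570587158203, 53.618595123291016), 14.522684097290039)
```

View pics/crop.png

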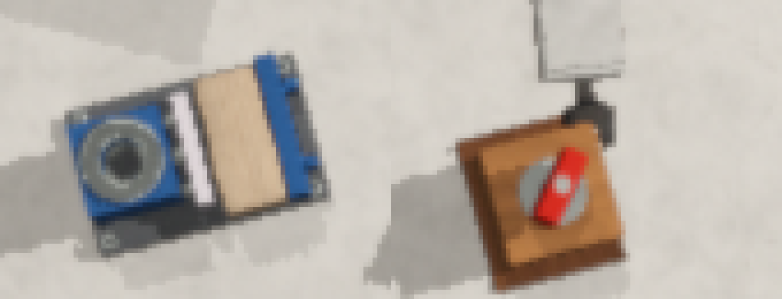

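Fixture: collar near (0.490, 0.120), yaw about 14°. Key near (0.4745, -0.1525), and the tool's yaw already matches its handle. I'll go over the fixture for a wrist look first.

servo_tool([
  [-0.03,-0.0178,0],
  [-0.03,-0.0178,0],
  [-0.03,-0.0178,0],
  [-0.03,-0.0178,0],
  [-0.03,-0.0178,0],
  [-0.03,-0.0178,0],
  [-0.03,-0.0178,0],
  [-0.03,-0.0178,0],
  [-0.03,-0.0178,0],
  [-0.03,-0.0178,0],
  [-0.03,-0.0178,0],
  [-0.03,-0.0178,0],
], spin=[0,0,0,0,0,0,0,0,0,0,0,0], jaw=[1,1,1,1,1,1,1,1,1,1,1,1])

```text
time_s: 1.1
eef_pos: [0.4609, 0.119, 0.231]
tcp_rot: [0.226, 0.974, -0.0, -0.0]
ft_force: [0.4, 1.1, -0.0]
opening: 0.0853
gripper_force: 0.0
```

Run:
```python
from h import *
o=get_obs();print(o['time_s'],o['eef_pos'],o['tcp_rot'],o['joint_pos'])
im,d,W,c=cloud('wrist'); T=np.linalg.inv(c['camera_from_world']); print(T.round(3),c['fx'],c['cx'],c['cy'])
np.savez('w1.npz',im=im,d=d,W=W)
cv2.imwrite('pics/w1.png',im[...,::-1])
```

```text
1.1 [0.46090345 0.11903361 0.23099962] [ 2.26453372e-01  9.74021983e-01 -3.11566004e-05 -2.16655089e-04] [ 1.75077721e-01 -8.68803510e-02  1.53873819e+00  1.13639690e-04
  1.69015779e+00 -9.38835262e-01]
[[ 0.442 -0.847 -0.295  0.385]
 [ 0.897  0.418  0.145  0.156]
 [ 0.001 -0.329  0.944  0.373]
 [ 0.     0.     0.     1.   ]] 286.20081272451887 250.79969700224217 191.9766238543997
```

View pics/w1.png

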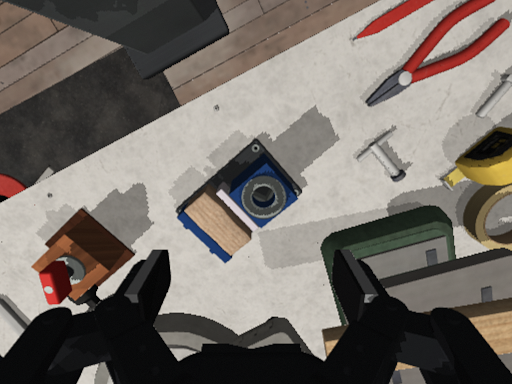

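The wrist view shows the collar at (264,195), the block and jaw to its left, and the key handle at (55,285). The pliers and chuck key are well away. I'll refine the collar position by ray.

```bash
cat >> h.py <<'E'
def onplane(c,u,v,z):
    T=np.linalg.inv(c['camera_from_world']); r=T[:3,:3]@np.array([(u-c['cx'])/c['fx'],-(v-c['cy'])/c['fy'],-1])
    return T[:3,3]+r*(z-T[2,3])/r[2]
E
python3 - <<'E'
from h import *
im,d,W,c=cloud('wrist'); 
hsv=cv2.cvtColor(im,cv2.COLOR_RGB2HSV); v,u=np.mgrid[:384,:512]
R=(np.hypot(u-264,v-195)<35)
g=(R&(abs(W[...,2]-.074)<.006)&(hsv[...,1]<75)).astype(np.uint8)
n,l,s,_=cv2.connectedComponentsWithStats(g); k=1+s[1:,4].argmax()
cs,_=cv2.findContours((l==k).astype(np.uint8),cv2.RETR_EXTERNAL,cv2.CHAIN_APPROX_NONE)
e=cv2.fitEllipse(cs[0]); print('outer',e,s[k],onplane(c,*e[0],.074))
dk=(np.hypot(u-264,v-195)<14)
print('ztop',np.median(W[l==k][:,2]))
cs,h=cv2.findContours((l==k).astype(np.uint8),cv2.RETR_CCOMP,cv2.CHAIN_APPROX_NONE)
for q,hh in zip(cs,h[0]):
    if hh[3]>=0 and len(q)>20: e=cv2.fitEllipse(q);print('inner',e,onplane(c,*e[0],.074))
bl=(hsv[...,0]>100)&(hsv[...,0]<128)&(hsv[...,1]>120)&(np.hypot(u-240,v-205)<85)
w=W[bl&(d>0)];print(cv2.minAreaRect((w[:,:2]*1000).astype(np.float32)))
x=cv2.resize(im[165:225,220:310],None,fx=8,fy=8,interpolation=3); x=cv2.convertScaleAbs(x,alpha=1.5)
cv2.imwrite('pics/w1c.png',x[...,::-1])
E
```

```text
outer ((265.99737548828125, 193.6215057373047), (40.40341567993164, 44.186344146728516), 88.28248596191406) [247 200  41  15  71] [0.48967562 0.11992997 0.074     ]
ztop 0.07038434314789066
((510.66265869140625, 79.67630767822266), (92.69005584716797, 147.38722229003906), 7.277331829071045)
```

servo_tool([
  [0.0158,-0.0317,0],
  [0.0158,-0.0317,0],
  [0.0158,-0.0317,0],
  [0.0158,-0.0317,0],
  [0.0158,-0.0317,0],
  [0.0158,-0.0317,0],
  [0.0158,-0.0317,0],
  [0,0,0],
], spin=[0,0,0,0,0,0,0,0], jaw=[1,1,1,1,1,1,1,1])

```text
time_s: 1.87
eef_pos: [0.2607, -0.0315, 0.2318]
tcp_rot: [0.229, 0.974, -0.001, 0.002]
ft_force: [0.0, 0.4, -0.1]
opening: 0.0853
gripper_force: 0.0
```

Run:
```python
from h import *
o=get_obs();print(o['time_s'],o['eef_pos'],o['tcp_rot'],o['ft_force'])
im,d,W,c=cloud('wrist'); cv2.imwrite('pics/w2.png',im[...,::-1])
hsv=cv2.cvtColor(im,cv2.COLOR_RGB2HSV)
red=((hsv[...,0]<5)|(hsv[...,0]>174))&(hsv[...,1]>150)&(hsv[...,2]>80)&(np.hypot(W[...,0]-.4745,W[...,1]+.152)<.06)
t=W[red&(W[...,2]>.088)]; print(len(t),np.median(t[:,2]),cv2.minAreaRect((t[:,:2]*1000).astype(np.float32)))
# flange ring (grey, z~.057) centre
```

```text
1.8667 [ 0.26065934 -0.03154715  0.2318374 ] [ 2.28617117e-01  9.73515017e-01 -5.32646224e-04  1.56248867e-03] [ 0.03710237  0.36962714 -0.05134149]
24 0.08923290194812147 ((455.2922058105469, -141.6962127685547), (11.880605697631836, 2.5569229125976562), 53.52959442138672)
```

View pics/w2.png

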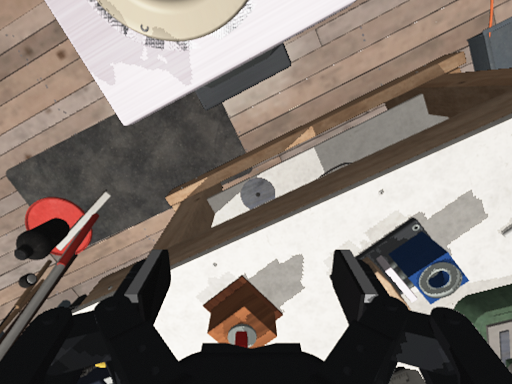

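I got a sign wrong there, which was harmless: the tool stopped short, and the key is at the lower edge (240,335). I'll now go above the key.

servo_tool([
  [-0.0306,-0.0018,0],
  [-0.0306,-0.0018,0],
  [-0.0306,-0.0018,0],
  [-0.0306,-0.0018,0],
  [-0.0306,-0.0018,0],
  [-0.0306,-0.0018,0],
  [-0.0306,-0.0018,0],
  [-0.0306,-0.0018,0],
  [0,0,0],
  [0,0,0],
], spin=[0,0,0,0,0,0,0,0,0,0], jaw=[1,1,1,1,1,1,1,1,1,1])

```text
time_s: 2.75
eef_pos: [0.4778, -0.1496, 0.2289]
tcp_rot: [0.226, 0.974, 0.001, -0.002]
ft_force: [0.4, -0.1, 0.6]
opening: 0.0854
gripper_force: 0.0
```

```bash
cat > key.py <<'E'
from h import *
o=get_obs();print(o['time_s'],o['eef_pos'],o['tcp_rot'],o['joint_pos'])
im,d,W,c=cloud('wrist'); cv2.imwrite('pics/w3.png',im[...,::-1])
hsv=cv2.cvtColor(im,cv2.COLOR_RGB2HSV)
red=((hsv[...,0]<5)|(hsv[...,0]>174))&(hsv[...,1]>150)&(hsv[...,2]>60)&(np.hypot(W[...,0]-.4745,W[...,1]+.152)<.06)
w=W[red]; print('z',np.percentile(w[:,2],[2,50,98]))
n,l,s,ce=cv2.connectedComponentsWithStats((red).astype(np.uint8)); print(s[1:],ce[1:])
m=red&(W[...,2]>.086)
cs,_=cv2.findContours(m.astype(np.uint8),cv2.RETR_EXTERNAL,cv2.CHAIN_APPROX_NONE); q=max(cs,key=len)[:,0]
P=np.array([onplane(c,a,b,.094)[:2] for a,b in q])
print('top plane',cv2.minAreaRect((P*1000).astype(np.float32)))
E
python3 key.py
```

```text
2.75 [ 0.47775599 -0.14958106  0.22886716] [ 2.25850256e-01  9.74159367e-01  5.79165784e-04 -2.20323418e-03] [-3.77472103e-01 -1.26898665e-02  1.47135331e+00  4.91731067e-04
  1.68745912e+00 -1.49257958e+00]
z [0.08895227 0.0926112  0.09419417]
[[239 158  16  44 559]] [[246.8783542  179.55635063]]
top plane ((474.2685546875, -152.48573303222656), (14.895029067993164, 45.18410873413086), 64.04155731201172)
```

View pics/w3.png

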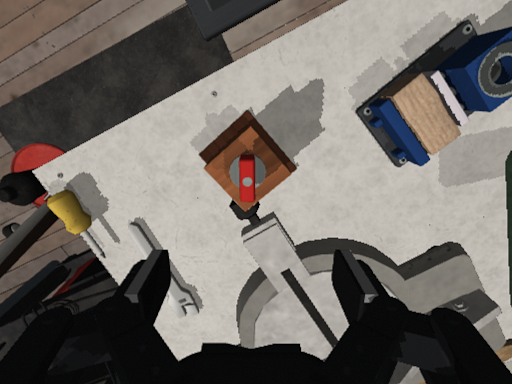

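Handle measured at (0.4743, -0.1525), with yaw aligned to within 0.1°. I'll descend and grip.

servo_tool([
  [0.0018,-0.0041,0.02],
  [0,0,0.025],
  [0,0,0.03],
  [0,0,0.03],
  [0,0,0.025],
  [0,0,0.02],
  [0,0,0.012],
  [0,0,0.005],
  [0,0,0],
  [0,0,0],
], spin=[0,0,0,0,0,0,0,0,0,0], jaw=[1,1,1,1,1,1,1,1,1,1], squeeze=80)

```text
time_s: 3.63
eef_pos: [0.4739, -0.1534, 0.0657]
tcp_rot: [0.226, 0.974, -0.0, 0.001]
ft_force: [-0.1, -0.1, 1.0]
opening: 0.0857
gripper_force: 0.0
```

servo_tool([
  [0,0,0],
  [0,0,0],
  [0,0,0],
  [0,0,0],
  [0,0,0],
  [0,0,0],
  [0,0,0],
  [0,0,0],
  [0,0,0],
  [0,0,0],
], spin=[0,0,0,0,0,0,0,0,0,0], jaw=[0,0,0,0,0,0,0,0,0,0])

```text
time_s: 4.47
eef_pos: [0.4734, -0.1535, 0.0646]
tcp_rot: [0.226, 0.974, -0.0, 0.0]
ft_force: [-0.8, -0.7, 4.7]
opening: 0.0146
gripper_force: 78.5
```

Gripped at 78.5 N. Next I'll lift, then carry it towards the fixture.

servo_tool([
  [0,0,-0.008],
  [0,0,-0.015],
  [0,0,-0.02],
  [0,0,-0.025],
  [0,0,-0.025],
  [0,0,-0.017],
  [0,0,0],
  [0,0,0],
], spin=[0,0,0,0,0,0,0,0], jaw=[0,0,0,0,0,0,0,0])

```text
time_s: 5.13
eef_pos: [0.4733, -0.1535, 0.1744]
tcp_rot: [0.226, 0.974, -0.0, 0.0]
ft_force: [0.4, 0.2, -2.7]
opening: 0.0146
gripper_force: 78.7
```

Run:
```python
from h import *
o=get_obs();print(o['time_s'],o['eef_pos'],o['ft_force'],o['opening'])
# collar centre from w1 (blue-free ring): use saved image with z band
z=np.load('w1.npz');im,W,d=z['im'],z['W'],z['d'];hsv=cv2.cvtColor(im,cv2.COLOR_RGB2HSV);v,u=np.mgrid[:384,:512]
g=cv2.cvtColor(im,cv2.COLOR_RGB2GRAY)
R=np.hypot(u-265,v-196)<40
ring=(R&(hsv[...,1]<90)).astype(np.uint8)
n,l,s,ce=cv2.connectedComponentsWithStats(ring)
for i in range(1,n):
    if s[i,4]>30: print(i,s[i],ce[i])
bl=R&(hsv[...,0]>100)&(hsv[...,0]<128)&(hsv[...,1]>120)
print('blue',u[bl].min(),u[bl].max(),v[bl].min(),v[bl].max())
z=np.load('top.npz');t=z['im']
a=cv2.resize(im[160:230,220:310],(384,300),interpolation=3)
w,_=imaging.camera('wrist'); c=imaging.calibration('wrist')
b=cv2.resize(w[200:320,180:330],(375,300),interpolation=3)
cv2.imwrite('pics/m1.png',np.hstack([a,b])[...,::-1])
```

```text
5.1333 [ 0.47328863 -0.15348069  0.17436869] [ 0.41528721  0.16084079 -2.66322228] 0.014617003448749754
1 [ 226  157   79   79 3478] [267.24381829 199.94192064]
blue 229 297 157 226
```

View pics/m1.png

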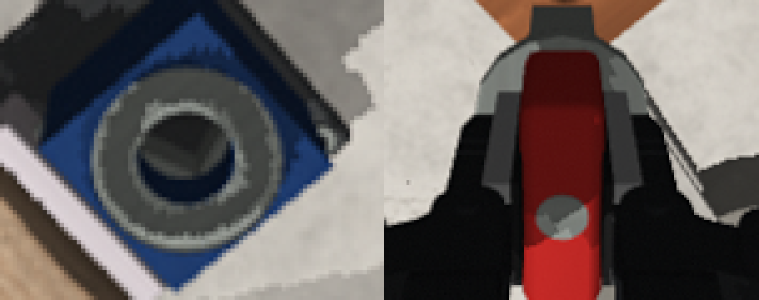

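The crops show the collar at about (264.2,197.3) in w1, with a hint of a square corner in the hole pointing along the image vertical, so the socket is roughly 45° to the tool. The key is held straight between the pads. I'll carry it over now.

servo_tool([
  [0.005,0.0121,0],
  [0.0104,0.0251,0],
  [0.0104,0.0251,0],
  [0.0104,0.0251,0],
  [0.0104,0.0251,0],
  [0.0104,0.0251,0],
  [0.0104,0.0251,0],
  [0.0104,0.0251,0],
  [0.0104,0.0251,0],
  [0.0104,0.0251,0],
  [0.005,0.0121,0],
  [0.0,0.0,0],
], spin=[0,0,0,0,0,0,0,0,0,0,0,0], jaw=[0,0,0,0,0,0,0,0,0,0,0,0])

```text
time_s: 6.18
eef_pos: [0.4894, 0.119, 0.1718]
tcp_rot: [0.225, 0.974, -0.0, -0.002]
ft_force: [-0.2, 0.3, -1.2]
opening: 0.0149
gripper_force: 78.7
```

Run:
```python
from h import *
o=get_obs();print(o['time_s'],o['eef_pos'],o['joint_pos'][5])
w=imaging.camera('wrist')[0]; cw=imaging.calibration('wrist'); s,_=imaging.camera('side'); cs=imaging.calibration('side')
np.savez('s4.npz',w=w,s=s)
# w1 calibration: same camera-to-tool offset, orientation equal, tcp shift
T=np.linalg.inv(cw['camera_from_world']).copy(); T[:3,3]+=np.array([.46090,.11903,.23100])-o['eef_pos']
c1=dict(cw,camera_from_world=np.linalg.inv(T)); print('w1 collar',onplane(c1,264.2,197.3,.074))
def proj(c,p):
    q=c['camera_from_world']@np.r_[p,1]; return c['cx']-c['fx']*q[0]/q[2],c['cy']+c['fy']*q[1]/q[2]
for p in ([.49,.1184,.074],): print('side collar px',proj(cs,p),'wrist',proj(cw,p))
t=o['eef_pos']; print('side tip',proj(cs,t-[0,0,.0587]),'side shoulder',proj(cs,t-[0,0,.0127]))
z=np.load('top.npz');cv2.imwrite('pics/m2.png',np.hstack([cv2.resize(s[155:235,215:305],(400,356),interpolation=3),cv2.resize(w[130:330,150:350],(356,356),interpolation=3)])[...,::-1])
```

```text
6.1833 [0.48940252 0.11899214 0.1718409 ] -0.952640360906609
w1 collar [0.48998058 0.11968503 0.074     ]
side collar px (np.float64(248.4053502260727), np.float64(188.86743920594265)) wrist (np.float64(252.11673359213245), np.float64(193.71219594306123))
side tip (np.float64(247.96742014691492), np.float64(176.54302333573017)) side shoulder (np.float64(247.7502668104672), np.float64(161.60266937428202))
```

View pics/m2.png

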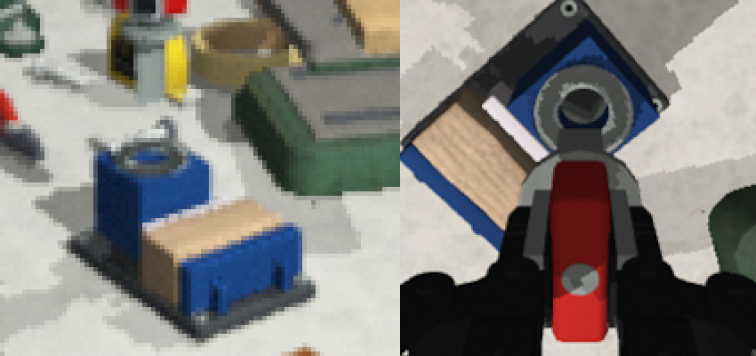

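The collar is at about (255,192) in the wrist view and the key axis at column ~252, so I need 2–3 mm along tool +y. I'll shift, lower to just above the collar, and check.

servo_tool([
  [0,0.002,0.005],
  [0,0,0.01],
  [0,0,0.01],
  [0,0,0.005],
  [0,0,0],
  [0,0,0],
], spin=[0,0,0,0,0,0], jaw=[0,0,0,0,0,0])

```text
time_s: 6.78
eef_pos: [0.4912, 0.1182, 0.1437]
tcp_rot: [0.227, 0.974, -0.0, -0.001]
ft_force: [-0.1, -0.5, -1.4]
opening: 0.0148
gripper_force: 78.7
```

Run:
```python
from h import *
o=get_obs();print(o['time_s'],o['eef_pos'],o['ft_force'])
w=imaging.camera('wrist')[0]; s,_=imaging.camera('side'); 
cv2.imwrite('pics/m3.png',np.hstack([cv2.resize(s[150:210,220:280],(400,400),interpolation=3),cv2.resize(w[130:230,200:300],(400,400),interpolation=3)])[...,::-1])
```

```text
6.7833 [0.49118472 0.1182031  0.14371524] [-0.10465586 -0.54015205 -1.35495127]
```

View pics/m3.png

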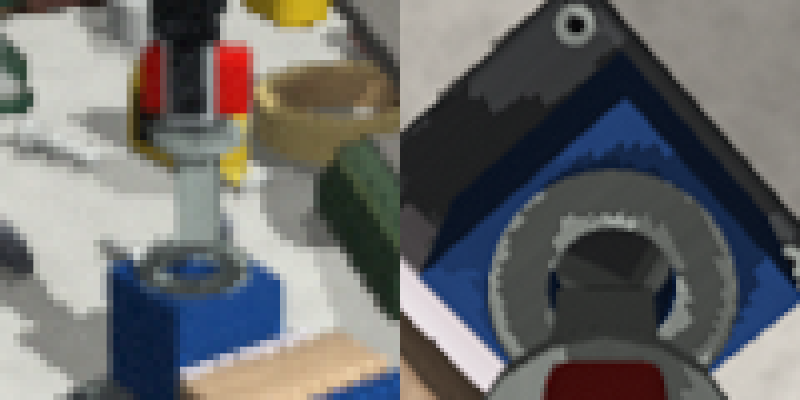

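Laterally it is aligned (ring centre 613, shaft 611.5 in the crop). The side view shows the key about 2 mm too far from the robot, so I'll shift tool x by +2 mm and enter gently.

servo_tool([
  [0.002,0.0005,0.004],
  [0,0,0.004],
  [0,0,0.004],
  [0,0,0.003],
  [0,0,0.003],
  [0,0,0.002],
  [0,0,0],
], spin=[0,0,0,0,0,0,0], jaw=[0,0,0,0,0,0,0])

```text
time_s: 7.47
eef_pos: [0.4896, 0.1198, 0.1237]
tcp_rot: [0.226, 0.974, -0.0, -0.0]
ft_force: [-0.6, -0.8, -1.7]
opening: 0.015
gripper_force: 78.7
```

servo_tool([
  [0,0,0.002],
  [0,0,0.002],
  [0,0,0.002],
  [0,0,0],
], spin=[0,0,0,0], jaw=[0,0,0,0])

```text
time_s: 7.8
eef_pos: [0.4897, 0.1199, 0.1178]
tcp_rot: [0.226, 0.974, -0.0, -0.0]
ft_force: [0.0, 0.7, -2.6]
opening: 0.0146
gripper_force: 78.7
```

servo_tool([
  [0,0,0.002],
  [0,0,0.002],
  [0,0,0.002],
  [0,0,0.002],
  [0,0,0],
], spin=[0,0,0,0,0], jaw=[0,0,0,0,0])

```text
time_s: 8.22
eef_pos: [0.4896, 0.1198, 0.1097]
tcp_rot: [0.226, 0.974, -0.0, -0.0]
ft_force: [0.1, 0.4, -1.3]
opening: 0.0149
gripper_force: 78.7
```

The shaft is in the guide without contact. Next I'll find the spindle.

servo_tool([
  [0,0,0.0015],
  [0,0,0.0015],
  [0,0,0.0015],
  [0,0,0.001],
  [0,0,0],
], spin=[0,0,0,0,0], jaw=[0,0,0,0,0])

```text
time_s: 8.63
eef_pos: [0.4901, 0.1199, 0.1052]
tcp_rot: [0.226, 0.974, 0.0, 0.0]
ft_force: [-0.5, 0.4, 1.8]
opening: 0.0145
gripper_force: 79.3
```

Contact, about 3 N above baseline. I'll press slightly and search clockwise.

servo_tool([
  [0,0,0.001],
  [0,0,0.001],
  [0,0,0],
  [0,0,0],
  [0,0,0],
  [0,0,0],
  [0,0,0],
  [0,0,0],
  [0,0,0],
], spin=[0,0,0.05,0.05,0.05,0.05,0.05,0.05,0], jaw=[0,0,0,0,0,0,0,0,0])

```text
time_s: 9.38
eef_pos: [0.4907, 0.1201, 0.1036]
tcp_rot: [0.37, 0.929, 0.001, 0.001]
ft_force: [0.5, 0.8, 5.1]
opening: 0.0151
gripper_force: 79.6
```

```bash
python3 -c "
from h import *
o=get_obs();print(o['ft_force'],o['wrist_torque'],o['eef_pos'])"
```

```text
[0.4826594  0.83399993 5.08004328] [ 0.27797298 -0.24978224  0.03690516] [0.49067758 0.12011775 0.10363051]
```

servo_tool([
  [0,0,0],
  [0,0,0],
  [0,0,0],
  [0,0,0],
  [0,0,0],
  [0,0,0],
], spin=[0.05,0.05,0.05,0.05,0.05,0], jaw=[0,0,0,0,0,0])

```text
time_s: 9.88
eef_pos: [0.49, 0.1204, 0.1026]
tcp_rot: [0.482, 0.876, 0.001, -0.0]
ft_force: [2.4, 3.5, 0.5]
opening: 0.0149
gripper_force: 78.8
```

```bash
python3 -c "
from h import *
o=get_obs();print(o['ft_force'],o['wrist_torque'],o['eef_pos'])"
```

```text
[2.36458063 3.50971698 0.50456687] [ 0.84598247 -0.44506579  0.02590504] [0.49000763 0.12039525 0.10256018]
```

The force dropped, so it has probably engaged. I'll push down gently.

servo_tool([
  [0,0,0.0015],
  [0,0,0.0015],
  [0,0,0.001],
  [0,0,0],
], spin=[0,0,0,0], jaw=[0,0,0,0])

```text
time_s: 10.22
eef_pos: [0.49, 0.1203, 0.0987]
tcp_rot: [0.482, 0.876, 0.001, 0.0]
ft_force: [1.5, 5.2, 1.5]
opening: 0.0149
gripper_force: 79.0
```

```bash
python3 -c "
from h import *
o=get_obs();print(o['ft_force'],o['wrist_torque'],o['eef_pos'])"
```

```text
[1.4951756  5.17710135 1.54191894] [ 1.08663194 -0.43095532  0.04955732] [0.49003027 0.12030173 0.09872292]
```

servo_tool([
  [0.0005,0.0003,0.002],
  [0,0,0.002],
  [0,0,0.002],
  [0,0,0.001],
  [0,0,0],
], spin=[0,0,0,0,0], jaw=[0,0,0,0,0])

```text
time_s: 10.63
eef_pos: [0.49, 0.1205, 0.0917]
tcp_rot: [0.482, 0.876, 0.0, 0.0]
ft_force: [2.0, 4.1, 1.9]
opening: 0.0148
gripper_force: 79.1
```

servo_tool([
  [0.0005,0.0003,0.0015],
  [0,0,0.0015],
  [0,0,0.001],
  [0,0,0.001],
  [0,0,0.001],
  [0,0,0],
], spin=[0,0,0,0,0,0], jaw=[0,0,0,0,0,0])

```text
time_s: 11.13
eef_pos: [0.49, 0.1209, 0.0867]
tcp_rot: [0.482, 0.876, 0.0, 0.0]
ft_force: [-0.6, 1.8, 9.1]
opening: 0.0147
gripper_force: 79.9
```

Home: z is 0.0867 and the force is rising. I'll press another 0.7 mm, then turn clockwise with a firmer grip.

servo_tool([
  [0,0,0.0007],
  [0,0,0],
  [0,0,0],
  [0,0,0],
  [0,0,0],
  [0,0,0],
  [0,0,0],
  [0,0,0],
  [0,0,0],
  [0,0,0],
  [0,0,0],
], spin=[0,0,0,0.05,0.06,0.06,0.06,0.06,0.06,0.05,0], jaw=[0,0,0,0,0,0,0,0,0,0,0], squeeze=115)

```text
time_s: 12.05
eef_pos: [0.4908, 0.1211, 0.0868]
tcp_rot: [0.648, 0.762, 0.001, 0.001]
ft_force: [1.4, 3.3, 10.4]
opening: 0.0145
gripper_force: 112.1
```

```bash
python3 -c "
from h import *
o=get_obs();print(o['ft_force'],o['wrist_torque'],o['eef_pos'],o['joint_pos'])"
```

```text
[ 1.38364891  3.26340595 10.441227  ] [ 0.49987564 -0.09734431  0.05572599] [0.49079536 0.12108766 0.08676066] [ 1.68932000e-01  9.39893232e-02  1.65099254e+00 -1.93129440e-04
  1.39371095e+00  7.45464844e-03]
```

servo_tool([
  [0,0,0],
  [0,0,0],
  [0,0,0],
  [0,0,0],
  [0,0,0],
  [0,0,0],
  [0,0,0],
  [0,0,0],
], spin=[0.05,0.05,0.05,0.05,0.05,0.05,0.05,0], jaw=[0,0,0,0,0,0,0,0])

```text
time_s: 12.72
eef_pos: [0.4911, 0.121, 0.0868]
tcp_rot: [0.771, 0.637, 0.002, 0.001]
ft_force: [2.3, 3.0, 9.4]
opening: 0.0142
gripper_force: 112.1
```

```bash
python3 -c "
from h import *
o=get_obs();print(o['ft_force'],o['wrist_torque'],o['eef_pos'],o['joint_pos'])
for n in ('wrist','side'):
  im,_=imaging.camera(n); cv2.imwrite('pics/g_%s.png'%n,im[...,::-1])
a=cv2.imread('pics/g_wrist.png');b=cv2.imread('pics/g_side.png')[150:230,215:305]
cv2.imwrite('pics/m4.png',np.hstack([a[80:300,130:390],cv2.resize(b,(248,220),interpolation=3)]))"
```

```text
[2.29682674 3.01458128 9.38509424] [ 0.5087693  -0.46950439  0.08544425] [0.49112338 0.12104192 0.0867956 ] [ 1.68802708e-01  9.40995009e-02  1.65080217e+00 -3.20077064e-04
  1.39287467e+00  3.57396127e-01]
```

View pics/m4.png

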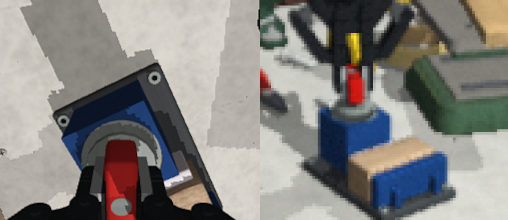

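The flange sits flat on the collar and the handle is held. The torque hasn't risen yet, so I'll keep turning in small steps.

servo_tool([
  [0,0,0],
  [0,0,0],
  [0,0,0],
  [0,0,0],
  [0,0,0],
], spin=[0.04,0.04,0.04,0.04,0], jaw=[0,0,0,0,0])

```text
time_s: 13.23
eef_pos: [0.4913, 0.121, 0.0868]
tcp_rot: [0.818, 0.575, 0.002, 0.001]
ft_force: [3.6, 2.3, 8.8]
opening: 0.0142
gripper_force: 112.3
```

```bash
python3 -c "
from h import *
o=get_obs();print(o['ft_force'],o['wrist_torque'],o['eef_pos'],o['joint_pos'][5],o['tau'][5])"
```

```text
[3.57111452 2.32206906 8.84513568] [ 0.41759386 -0.60071057  0.74295912] [0.49127269 0.12099051 0.08682372] 0.5158142495655749 1.261100023984909
```

servo_tool([
  [0,0,0],
  [0,0,0],
  [0,0,0],
  [0,0,0],
  [0,0,0],
], spin=[0.03,0.03,0.03,0.03,0], jaw=[0,0,0,0,0])

```text
time_s: 13.65
eef_pos: [0.4913, 0.1209, 0.0869]
tcp_rot: [0.851, 0.525, 0.002, 0.001]
ft_force: [4.5, 1.7, 9.0]
opening: 0.0144
gripper_force: 112.7
```

```bash
python3 -c "
from h import *
o=get_obs();print(o['ft_force'],o['wrist_torque'],o['eef_pos'],o['joint_pos'][5],o['tau'][5])"
```

```text
[4.46553743 1.69833269 8.97079516] [ 0.33240112 -0.74851876  1.19191507] [0.49133897 0.12093438 0.08685246] 0.6345678463634453 1.590956524014473
```

Torque is now 1.2 Nm, firmly gripped. I'll release with a partial opening, then lift off.

servo_tool([
  [0,0,0],
  [0,0,0],
  [0,0,0],
  [0,0,0],
  [0,0,0],
  [0,0,0],
], spin=[0,0,0,0,0,0], jaw=[0.45,0.45,0.45,0.45,0.45,0.45])

```text
time_s: 14.15
eef_pos: [0.4895, 0.1208, 0.0847]
tcp_rot: [0.851, 0.525, -0.0, -0.0]
ft_force: [0.1, -0.1, -0.4]
opening: 0.0383
gripper_force: 0.0
```

servo_tool([
  [0,0,-0.005],
  [0,0,-0.01],
  [0,0,-0.015],
  [0,0,-0.02],
  [0,0,-0.025],
  [0,0,-0.025],
  [0,0,-0.01],
  [0,0,0],
  [0,0,0],
], spin=[0,0,0,0,0,0,0,0,0], jaw=[0.45,0.45,0.45,0.45,0.45,0.45,0.45,0.45,0.45])

```text
time_s: 14.9
eef_pos: [0.4898, 0.121, 0.195]
tcp_rot: [0.851, 0.525, 0.0, 0.0]
ft_force: [0.1, -0.8, -0.2]
opening: 0.0384
gripper_force: 0.0
```

Run:
```python
from h import *
o=get_obs();print(o['time_s'],o['eef_pos'],o['ft_force'],o['opening'])
im,d,W,c=cloud('wrist'); hsv=cv2.cvtColor(im,cv2.COLOR_RGB2HSV)
red=((hsv[...,0]<5)|(hsv[...,0]>174))&(hsv[...,1]>150)&(hsv[...,2]>60)&(np.hypot(W[...,0]-.49,W[...,1]-.12)<.05)
w=W[red]; print(len(w),w.mean(0),np.percentile(w[:,2],[5,95]),cv2.minAreaRect((w[w[:,2]>.108][:,:2]*1000).astype(np.float32)))
cv2.imwrite('pics/m5.png',im[...,::-1])
```

```text
14.9 [0.48984201 0.12100167 0.19497895] [ 0.05305952 -0.79732532 -0.23662279] 0.03844236162410818
965 [0.49314444 0.1239456  0.11272995] [0.09948827 0.11572868] ((491.7967224121094, 121.05125427246094), (45.232112884521484, 15.70129680633545), 79.9229507446289)
```

View pics/m5.png

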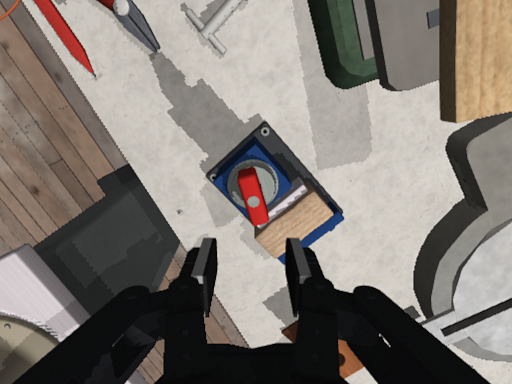

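The key is home: handle centre (0.4918, 0.121), top z of about 0.116, jaw against the block. But the handle stands 0.29 rad short of where the tool released it (slip or spring-back). There's plenty of time, so I'll regrip at its angle, check the torque and release slowly.

servo_tool([
  [0,0,0],
  [0,0,0],
  [0,0,0],
  [0,0.0015,0.02],
  [0,0,0.025],
  [0,0,0.025],
  [0,0,0.02],
  [0,0,0.012],
  [0,0,0.004],
  [0,0,0],
], spin=[-0.1,-0.1,-0.09,0,0,0,0,0,0,0], jaw=[0.45,0.45,0.45,0.45,0.45,0.45,0.45,0.45,0.45,0.45])

```text
time_s: 15.78
eef_pos: [0.4905, 0.1206, 0.0876]
tcp_rot: [0.767, 0.642, -0.001, -0.001]
ft_force: [-0.4, -0.1, -0.3]
opening: 0.0382
gripper_force: 0.0
```

servo_tool([
  [0,0,0],
  [0,0,0],
  [0,0,0],
  [0,0,0],
  [0,0,0],
  [0,0,0],
  [0,0,0],
], spin=[0,0,0,0,0,0,0], jaw=[0,0,0,0,0,0,0], squeeze=120)

```text
time_s: 16.37
eef_pos: [0.492, 0.1209, 0.0907]
tcp_rot: [0.767, 0.642, 0.001, 0.001]
ft_force: [-1.4, -0.7, 6.1]
opening: 0.0138
gripper_force: 118.0
```

```bash
python3 -c "
from h import *
o=get_obs();print(o['ft_force'],o['wrist_torque'],o['eef_pos'],o['joint_pos'][5],o['tcp_rot'])"
```

```text
[-1.38525326 -0.65129753  6.11873908] [-0.02396276  0.39506668 -0.03617322] [0.49202931 0.12092176 0.09073834] 0.34396327394073334 [7.66503305e-01 6.42239097e-01 1.13165464e-03 5.88204912e-04]
```

servo_tool([
  [0,0,0],
  [0,0,0],
  [0,0,0],
  [0,0,0],
], spin=[0.03,0.03,0.02,0], jaw=[0,0,0,0])

```text
time_s: 16.7
eef_pos: [0.4919, 0.121, 0.0907]
tcp_rot: [0.792, 0.611, 0.001, 0.001]
ft_force: [-2.8, -0.4, 7.3]
opening: 0.0142
gripper_force: 118.1
```

```bash
python3 -c "
from h import *
o=get_obs();print(o['ft_force'],o['wrist_torque'],o['eef_pos'],o['joint_pos'][5],o['tcp_rot'])"
```

```text
[-2.78663955 -0.35708632  7.2789921 ] [-0.00236145  0.42946843  0.37564889] [0.49193109 0.12097169 0.09072559] 0.424361225263475 [7.91629199e-01 6.11000727e-01 1.01764163e-03 5.35213296e-04]
```

servo_tool([
  [0,0,0],
  [0,0,0],
  [0,0,0],
  [0,0,0],
  [0,0,0],
], spin=[0.04,0.04,0.04,0.04,0], jaw=[0,0,0,0,0])

```text
time_s: 17.12
eef_pos: [0.492, 0.1209, 0.0908]
tcp_rot: [0.838, 0.546, 0.001, 0.001]
ft_force: [-1.8, 0.0, 5.9]
opening: 0.0139
gripper_force: 118.4
```

```bash
python3 -c "
from h import *
o=get_obs();print(o['wrist_torque'],o['eef_pos'],o['joint_pos'][5])
im,d,W,c=cloud('wrist');cv2.imwrite('pics/x.png',im[...,::-1])"
```

```text
[-0.10088299  0.43400588  0.84563294] [0.49198993 0.12091565 0.09075379] 0.584411260025709
```

servo_tool([
  [0,0,0],
  [0,0,0],
  [0,0,0],
  [0,0,0],
  [0,0,0],
], spin=[-0.04,-0.04,-0.03,-0.02,0], jaw=[0,0,0,0,0])

```text
time_s: 17.58
eef_pos: [0.4919, 0.1208, 0.0907]
tcp_rot: [0.8, 0.6, 0.001, 0.001]
ft_force: [-3.2, -0.6, 6.9]
opening: 0.0138
gripper_force: 118.2
```

```bash
python3 -c "
from h import *
o=get_obs();print(o['wrist_torque'],o['eef_pos'],o['joint_pos'][5])"
```

```text
[-0.20632259  0.47162662  0.34981807] [0.49193067 0.12081889 0.09073551] 0.4524730951353134
```

Unloading is elastic, so I'll unwind slowly to near-zero torque before opening, so it can't snap back.

servo_tool([
  [0,0,0],
  [0,0,0],
  [0,0,0],
  [0,0,0],
  [0,0,0],
  [0,0,0],
], spin=[-0.02,-0.02,-0.015,-0.01,0,0], jaw=[0,0,0,0,0,0])

```text
time_s: 18.08
eef_pos: [0.4919, 0.1208, 0.0908]
tcp_rot: [0.781, 0.625, 0.001, 0.001]
ft_force: [-3.6, -1.4, 7.5]
opening: 0.0137
gripper_force: 118.1
```

```bash
python3 -c "
from h import *
o=get_obs();print(o['wrist_torque'],o['eef_pos'],o['joint_pos'][5])"
```

```text
[-0.11484136  0.52149699  0.06596146] [0.49192527 0.12080983 0.09075868] 0.3888509517456515
```

servo_tool([
  [0,0,0],
  [0,0,0],
  [0,0,0],
  [0,0,0],
  [0,0,0],
  [0,0,0],
  [0,0,0],
  [0,0,0],
  [0,0,0],
], spin=[-0.01,0,0,0,0,0,0,0,0], jaw=[0,0,0.2,0.3,0.45,0.45,0.45,0.45,0.45], squeeze=25)

```text
time_s: 18.83
eef_pos: [0.4913, 0.1208, 0.089]
tcp_rot: [0.778, 0.629, 0.0, -0.0]
ft_force: [-0.5, 0.2, -0.5]
opening: 0.0386
gripper_force: 0.0
```

servo_tool([
  [0,0,-0.005],
  [0,0,-0.01],
  [0,0,-0.015],
  [0,0,-0.02],
  [0,0,-0.025],
  [0,0,-0.025],
  [0,0,-0.01],
  [0,0,0],
  [0,0,0],
], spin=[0,0,0,0,0,0,0,0,0], jaw=[0.45,0.45,0.45,0.45,0.45,0.45,0.45,0.45,0.45])

```text
time_s: 19.58
eef_pos: [0.4913, 0.1207, 0.199]
tcp_rot: [0.778, 0.629, 0.0, 0.0]
ft_force: [-0.4, -0.4, -0.1]
opening: 0.0381
gripper_force: 0.0
```

Run:
```python
from h import *
o=get_obs();print(o['time_s'],o['eef_pos'],o['tcp_rot'],o['ft_force'],o['opening'])
im,d,W,c=cloud('wrist'); hsv=cv2.cvtColor(im,cv2.COLOR_RGB2HSV)
red=((hsv[...,0]<5)|(hsv[...,0]>174))&(hsv[...,1]>150)&(hsv[...,2]>60)&(np.hypot(W[...,0]-.49,W[...,1]-.12)<.05)
w=W[red]; print(len(w),w.mean(0),np.percentile(w[:,2],[5,50,95]),cv2.minAreaRect((w[w[:,2]>.108][:,:2]*1000).astype(np.float32)))
np.savez('w6.npz',im=im,W=W,d=d)
# gap jaw-block along fixture -y
g=(abs(W[...,2]-.05)<.006)&(np.hypot(W[...,0]-.505,W[...,1]-.055)<.09); wood=g&(hsv[...,1]>60)&(hsv[...,0]<25)
print(cv2.minAreaRect((W[wood][:,:2]*1000).astype(np.float32)))
# jaw: bright, unsaturated plate at z~.044
jw=(abs(W[...,2]-.044)<.006)&(hsv[...,1]<40)&(np.hypot(W[...,0]-.505,W[...,1]-.055)<.06); print(jw.sum(),cv2.minAreaRect((W[jw][:,:2]*1000).astype(np.float32)))
```

```text
19.5833 [0.49133662 0.12073703 0.19896766] [7.77644700e-01 6.28703939e-01 2.55262476e-04 1.13566850e-04] [-0.3757212  -0.36556552 -0.05966195] 0.03810654656973843
862 [0.4922015  0.1239292  0.11338211] [0.10381931 0.1144832  0.11566758] ((491.5404968261719, 120.53458404541016), (45.527584075927734, 15.160175323486328), 79.8578872680664)
((507.2364196777344, 50.524497985839844), (84.80294799804688, 41.09423065185547), 14.679743766784668)
472 ((503.93853759765625, 53.96023941040039), (85.12733459472656, 58.50531768798828), 20.679399490356445)
```

The handle rests at the same angle (79.9°) after both the sudden and the slow release. I'll check the picture taken under load to see whether the wind-up was in the grip or in the spindle.

Run:
```python
from h import *
im=cv2.imread('pics/x.png')[...,::-1]; hsv=cv2.cvtColor(np.ascontiguousarray(im),cv2.COLOR_RGB2HSV)
red=(((hsv[...,0]<5)|(hsv[...,0]>174))&(hsv[...,1]>150)&(hsv[...,2]>40)).astype(np.uint8); red[:120]=0; red[330:]=0; red[:,:180]=0; red[:,330:]=0
n,l,s,c=cv2.connectedComponentsWithStats(red); k=1+s[1:,4].argmax(); print(s[k],c[k])
print(cv2.minAreaRect(np.argwhere(l==k)[:,::-1].astype(np.float32)))
a=cv2.resize(im[110:330,150:350],(400,440)); b=cv2.resize(np.load('w6.npz')['im'][110:330,150:350],(400,440))
cv2.imwrite('pics/m6.png',np.hstack([a,b])[...,::-1])
```

```text
[ 234  216   34   99 2641] [250.68421053 262.73229837]
((250.5, 265.0), (98.0, 33.0), 90.0)
```

View pics/m6.png

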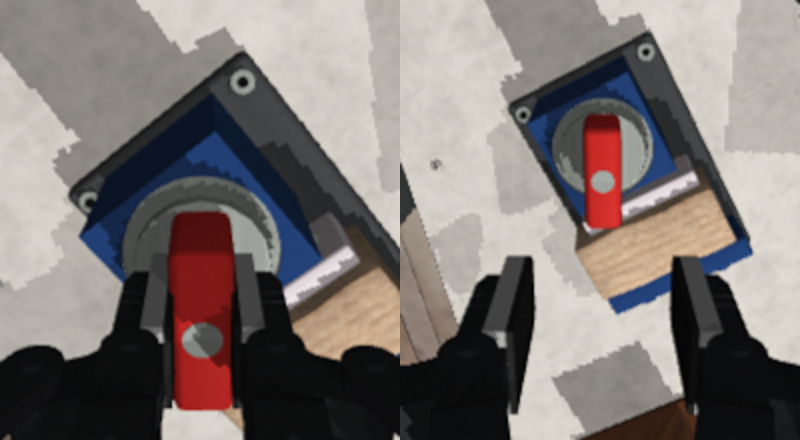

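Under load the handle was in line with the tool, so the spring-back was in the clamp. It settled where the spindle friction holds it, the same after both releases, so the jaw should still be pressing by about friction/7 mm ≈ 20 N. In the right crop the jaw touches the block, the flange is on the collar, and the gripper is clear. Handing in.

```bash
python3 -c "
from h import *
print(manip.sign_off())"
```

```text
the job is handed in; nothing more can be done
None
```

I handed the job in at about 20 s of the 64 s allowed: the key is home in the fixture, turned clockwise until the jaw grips the block, and released. The final jaw force is my estimate of about 20 N (not measured), because the clamp sprang back about 0.25 rad on release, and sign-off returned no verdict.

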